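Unclip the receipt printer's paper cover

TASK

The receipt printer is out of paper: take off its clip-on paper cover. Gently squeeze the two orange snap tabs together until the clips let go, tip the cover's front edge up and draw its tongue out of the slot at the rear without forcing it, then lay the cover down flat, tabs upward, in the middle of the black rubber mat, setting it down rather than dropping it. Leave everything else on the counter where it stands.

Things in the scene. Friction and masses are not known exactly. Their poses are not given: they have to be found in the camera images.
- tabs_mid (a point): Midway between the two upright orange snap tabs on the cover, at the height to pinch them: 20 mm above the cover's top face. Axes are the cover's: x up the slope to its rear edge, y from right tab to left tab (squeeze along it), z square out of the top face. Each tab: 20 mm long (x), 6 thick (y), 30 above the top face; outer faces 56 mm apart at rest, 38 fully squeezed.
- cover: Dark blue-grey clip-on paper cover, a plate 110 (x) x 102 (y) x 6 mm, about 0.14 kg, axes as tabs_mid. Origin: centre of the plate's underside; tabs_mid lies 18 mm in front of it (-x) and 26 mm above. Fitted, it slopes 0.42 rad, rear edge high, in a recess with 2 mm play. Hooks and feet reach 10.5 mm below the underside: laid flat it stands on them. Held by its squeezed tabs it can be carried.
- tab_left (a joint): How far the tab on the cover's +y side is pressed inwards (m): 0 at rest, 0.009 at its stop. Spring: 2.4 N to start, about 10 N at the stop. The hook below it catches 4 mm under the printer's deck, holds against any pull, and lets go once the tab is pressed in more than about 5 mm; it then has 18 mm of room towards the front.
- tab_right (a joint): The same for the tab on the -y side: 0 at rest, 0.009 at its stop, pressed towards +y; same spring and hook. The tabs crack if each is squeezed with more than 30 N.
- tongue (a point): Middle of the tip of the cover's tongue (cover's axes), which sticks 11 mm out of the rear edge, 60 mm wide, 4 mm thick. Fitted, it reaches 8 mm under the overhanging bar at the rear of the recess; the space below it is free.
- cover_front (a point): Middle of the cover's front lower edge (cover's axes). Fitted, a rim 5 mm high stands 2 mm in front of it, so this edge must rise before the cover can be drawn forwards.
- printer: Grey receipt printer, fixed to the counter, 185 (x) x 140 (y) x 150 mm high, the sloping cover facing its front (-x); origin: centre of its underside, x to its rear, z up.
- slot (a point): On the printer (its axes): middle of the front lower edge of the overhanging bar at the rear of the recess. The cover tips up about the line through this point along y. Tipped up 0.1 rad or more, the cover draws out forwards, away from the bar; 15 mm frees the tongue. The bar breaks if the cover is forced against it with over 40 N.
- mat: Black rubber mat, fixed, 220 (x) x 200 (y) mm, 4 mm thick; origin: centre of its underside, on the counter.
- spare_roll: Bystander: white spare paper roll standing on end, 54 mm diameter, 57 mm high; origin: centre of its underside. Leave it alone.
- cup_stack: Bystander: red stack of paper cups, 84 mm diameter, 150 mm high; origin: centre of its underside. Leave it alone.
- wipes_tub: Bystander: tub of wipes with a yellow label, 90 mm diameter, 200 mm high; origin: centre of its underside. Leave it alone.
- pen_cup: Bystander: dark metal pen cup, 84 mm diameter, 100 mm high; origin: centre of its underside. Leave it alone.
- biscuit_tin: Bystander: low round tin, 96 mm diameter, 30 mm high; origin: centre of its underside. Leave it alone.
- tape_gun: Bystander: blue tape dispenser, 130 x 50 mm, 88 mm high; origin: centre of its underside. Leave it alone.
- tip_jar: Bystander: clear jar with white lid, 100 mm diameter, 150 mm high; origin: centre of its underside. Leave it alone.
Mind the look-alikes: they are no part of the job. What is shaped like the cover but purple is not meant.

How it is judged (in metres and radians):
On the way, in this order (a step that is already met when the one before it is completed fails the run):
1. both tabs are pressed in by more than 5 mm while the cover is still in its place (value of joint each of tab_left, tab_right above 0.005 m and distance of cover from where it was at the start of the episode below 0.012 m), for 0.1 s.
2. the cover is off the printer, held up clear of it (distance of cover from where it was at the start of the episode above 0.06 m and contact force between anything else and cover above 0.5 N and contact force between printer and cover below 0.1 N), for 0.1 s.
At the end, for the whole second after the job is handed in: The cover rests flat (within 0.1 rad) with its tabs upward and sprung back (within 3 mm), its centre within 45 mm of the middle of the mat, its underside 9 to 22 mm above the counter, at rest (horizontal distance between cover and mat below 0.045 m and height (world z) of cover between 0.009 and 0.022 m and angle between cover's own z axis and vertical below 0.1 rad and linear speed of cover below 0.02 m/s and value of joint each of tab_left, tab_right below 0.003 m); the robot touches nothing.
It fails at once if the cover is squeezed too hard: the fingers press on it with more than 60 N in all (30 N a finger) (contact force between the fingers and cover above 60 N).
It fails at once if the cover is forced: more than 40 N between cover and printer (contact force between printer and cover above 40 N).
It fails at once if the cover is dropped: it falls at over 0.3 m/s, untouched, more than 20 mm above where it comes to lie (contact force between anything else and cover below 0.01 N and height (world z) of tabs_mid above 0.06 m and linear speed of cover above 0.3 m/s).
It fails at once if a bystander is moved by more than 30 mm (distance of any of spare_roll, cup_stack, wipes_tub, pen_cup, biscuit_tin, tape_gun, tip_jar from where it was at the start of the episode above 0.03 m).
It also fails if it takes over 45 s, if anything falls off the work surface, if the arm or the gripper's body presses on something with over 40 N, if the wrist force passes 120 N, or if a joint passes its speed limit or range.

ROBOT

A 6-joint arm with a two-finger parallel gripper is mounted at the origin on the work surface. World frame = base frame: x ahead of the robot, y to its left, z up, the work surface at z = 0. Lengths are in mm, angles in rad, forces in N, time in s.
With the tool pointing down it reaches from about 350 to 775 mm from the base axis. Payload 7.3 kg.
Tool frame: the origin (TCP) lies between the finger pads; the fingertips stand 22 mm ahead of it and the grasp point (between the pads) lies 3 mm ahead of it (nose_length is the distance from the TCP to the fingertips, in mm); z points along the fingers, y is the direction in which the jaws open and shut (so a half turn about z gives the same grasp; the last joint's range is limited). The gripper opens to 92 mm and grips with 3 to 60 N. Pads are 19 mm wide; open, the fingers measure 130 mm over their backs; the gripper's body (75 mm by 190 mm) begins 47 mm behind the grasp point.
Start: joints at [1.203, 0.342, 1.524, -0, 1.275, -0.146], TCP at [115.475, 512.16, 248.741] pointing down, gripper open.
Joint ranges: [-2.53, 2.53], [-0.77, 2.02], [0.04, 2.7], [-1, 4.14], [0.28, 2.66], [-3.11, 3.11]. Speed limits (rad/s): [2.57, 2.57, 3.14, 3.14, 3.14, 3.14].

INTERFACE

Orientations are given as [roll, pitch, yaw] about the fixed x, y, z axes, in that order (R = Rz(yaw) Ry(pitch) Rx(roll)).
In Python, from plant import get_obs, capture, close_job, nose_length gives the robot as it stands.
- The arm moves only by the tool step_arm, never from a script. Its argument "increments" is text: rows parted by semicolons, each of 7 numbers parted by spaces: the turn, a rotation vector about the tool's x, y, z in rad, then the shift along the tool's x, y, z in mm, then the opening, from -1 (shut) to 1 (fully open). A call has 1 to 20 rows; each row is the pose to reach, as a shift and turn from the pose commanded when the call began, along the tool's axes at that moment; what a row does not reach only later rows make up. A row lasts 1/8 s, in which the tool goes at most 62.5 mm and 10.7 degrees, less where a joint would pass 70% of its speed; a pose out of reach is approached as far as the arm can. A call with a gripper value outside its range is refused whole. The fingers move at their own pace and stop on an object; the grip force is fixed at half the most. Time passes only in rows, so rows that repeat a pose let the fingers close. It gives the time, the measured TCP pose, the force and the opening at its end, in the units of the state.
- get_obs(): the state, without advancing time (a new reading comes with each control period).
- capture(name): name is "scene" or "top"; returns a dict with "frame" (420x560x3 uint8, red, green, blue), "K" (3x3 intrinsics, pixels), "distortion" ([k1, k2, p1, p2, k3] as OpenCV has them; the pictures are not rectified), "extrinsics" (4x4, takes a point from world to camera coordinates). Camera axes: x right, y down, z forward; pixel columns grow to the right and rows downward; lengths in mm; the calibration is good to about 2 mm. A picture is of the moment at which its call begins. There is no depth.
- close_job(): hands the job in, once; it reports no verdict.
The state is a dict: "time": time; "joint_positions": joint angles; "dq": joint speeds; "tau": joint torques, N m; "tool_pos": TCP position; "tcp_rot": TCP orientation; "contact_force": force on the tool from outside, world axes, zero at the start; "moment": the same for the moment, N m; "grip_width": finger opening in mm.
Only numpy, scipy, OpenCV 4.12 (cv2) and the standard library are available. Lean on these libraries where they do the work, as an engineer would, in place of code of your own. Each camera call takes 0.05 s, during which the arm holds its last target.

## Working session

There is one attempt and no reset: what is moved stays moved. The work goes in short steps, Python scripts to look and compute and a tool call to move; the robot and the scene stay as the last step left them, time stands still between calls to the robot, and variables do not carry over. Pictures are saved under pics/ and viewed, and the job is handed in when it is done.

Besides the shell and the picture viewer there is one more tool, called after "Request:" by a JSON object that holds its "method" and its "body", one argument or row to a line. step_arm: Moves the arm, as the interface text tells. Its arguments: {"type":"object","properties":{"increments":{"type":"string"}},"required":["increments"]}

```bash
ls; mkdir -p pics
python3 - <<'E'
from plant import get_obs, capture, nose_length
import cv2, numpy as np, pickle
print(get_obs(), nose_length if not callable(nose_length) else nose_length())
for n in ("scene","top"):
    c=capture(n); pickle.dump(c,open(n+".pkl","wb"))
    cv2.imwrite(f"pics/{n}0.png",cv2.resize(c["frame"][:,:,::-1],(800,600),interpolation=cv2.INTER_CUBIC))
    print(n,c["K"],c["distortion"],c["extrinsics"])
E
```

```text
pics
{'time': 0.0, 'joint_positions': array([ 1.20301474e+00,  3.42717929e-01,  1.52504336e+00,  5.67318395e-06,
        1.27537946e+00, -1.45985203e-01]), 'dq': array([ 0.00213197, -0.00026299,  0.00144708,  0.00061398,  0.00098567,
        0.00057159]), 'tau': array([ 2.60727698e-03, -4.31229007e+01, -2.44221765e+01,  7.21044489e-02,
        5.57627971e-02, -1.23198015e-04]), 'tool_pos': array([115.32177917, 511.78812398, 248.03822695]), 'tcp_rot': array([-3.14006182e+00, -2.30563915e-04,  2.91979444e+00]), 'contact_force': array([-0.01773345, -0.66677072,  0.5884493 ]), 'moment': array([-0.02170959, -0.00362941,  0.02405942]), 'grip_width': 91.70879444642144} 22.0
scene [[403.61801552   0.         280.9040811 ]
 [  0.         403.61801552 202.94118852]
 [  0.           0.           1.        ]] [-0.11210753  0.          0.          0.          0.        ] [[-8.02173590e-01  5.96992303e-01 -1.08499426e-02  3.68878366e+02]
 [ 5.03164599e-01  6.66091504e-01 -5.50588316e-01 -2.57271305e+02]
 [-3.21469932e-01 -4.47126714e-01 -8.34706406e-01  1.36549243e+03]
 [ 0.00000000e+00  0.00000000e+00  0.00000000e+00  1.00000000e+00]]
top [[416.26156172   0.         279.9927044 ]
 [  0.         416.26156172 214.13074693]
 [  0.           0.           1.        ]] [-0.08476384  0.          0.          0.          0.        ] [[-1.73805561e-02 -9.99564703e-01 -2.38394718e-02  8.09057094e+01]
 [-9.95408924e-01  1.95429571e-02 -9.36971032e-02  5.28511328e+02]
 [ 9.41222109e-02  2.21015152e-02 -9.95315293e-01  1.15333529e+03]
 [ 0.00000000e+00  0.00000000e+00  0.00000000e+00  1.00000000e+00]]
```

View pics/scene0.png

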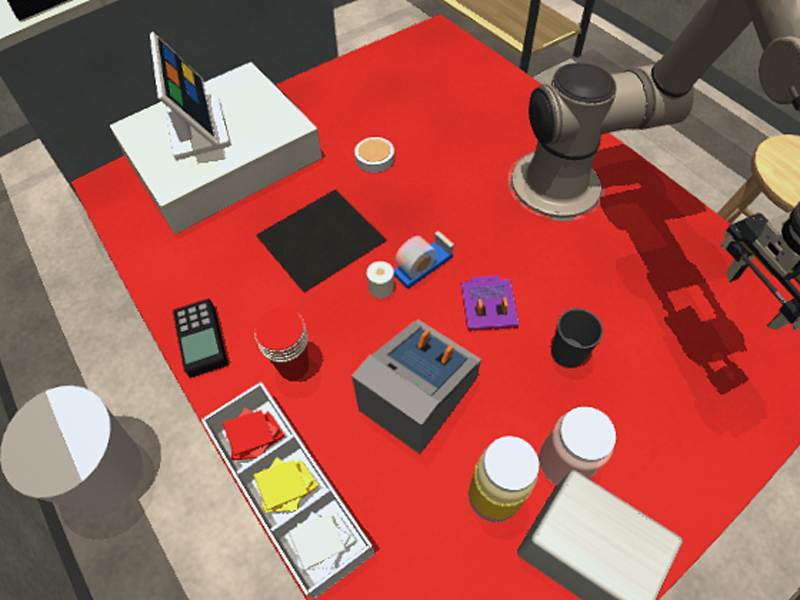

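View pics/top0.png

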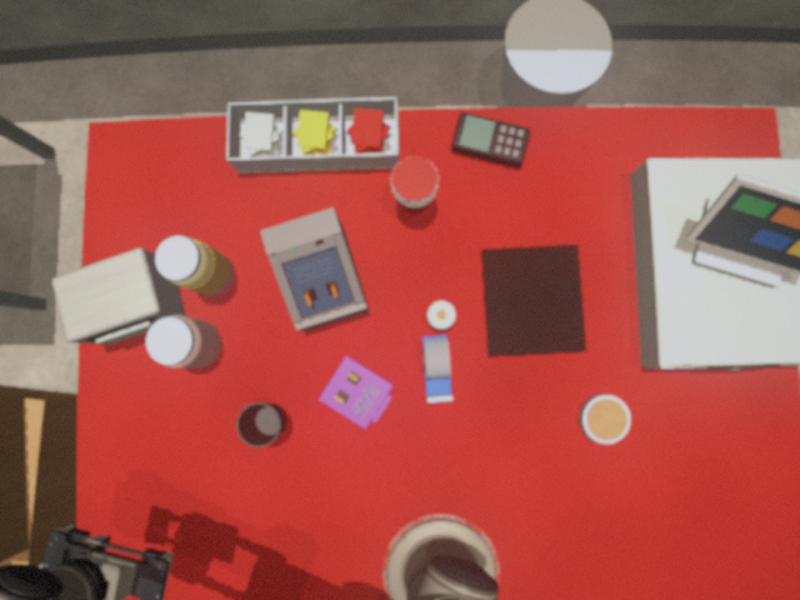

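The printer stands at about (415,385) in the scene view and (315,268) in the top view, each scaled to 800x600. The mat is at (533,300) in the top view. The purple decoy lies in front of the printer. Next I'll look at enlarged crops.

Run:
```python
import cv2,pickle
for n,(x0,y0,w,h) in {"scene":(240,215,104,104),"top":(175,140,90,95)}.items():
    f=pickle.load(open(n+".pkl","rb"))["frame"][y0:y0+h,x0:x0+w,::-1]
    s=6
    g=cv2.resize(f,None,fx=s,fy=s,interpolation=cv2.INTER_CUBIC)
    g=g[:600]
    for i in range(0,w,10):
        cv2.putText(g,str(x0+i),(i*s,8),0,.3,(255,255,255),1); cv2.line(g,(i*s,10),(i*s,14),(255,255,255),1)
    for i in range(0,h,10):
        cv2.putText(g,str(y0+i),(0,i*s+4),0,.3,(255,255,255),1)
    cv2.imwrite(f"pics/{n}_crop.png",g)
```

```text
(no output)
```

View pics/scene_crop.png

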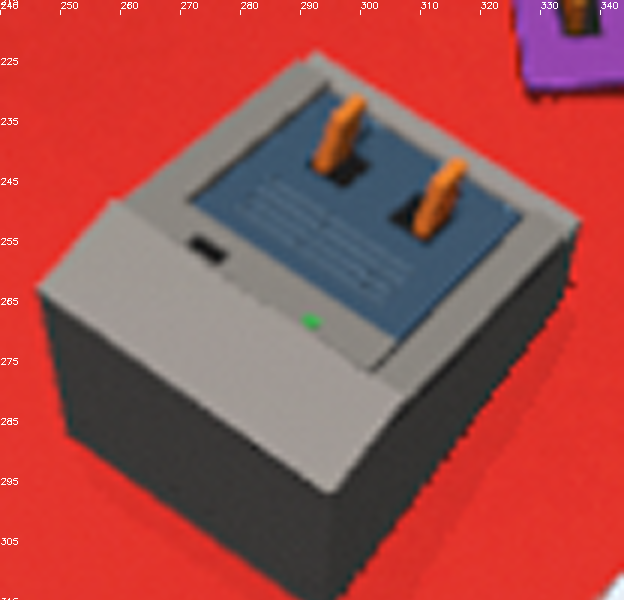

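View pics/top_crop.png

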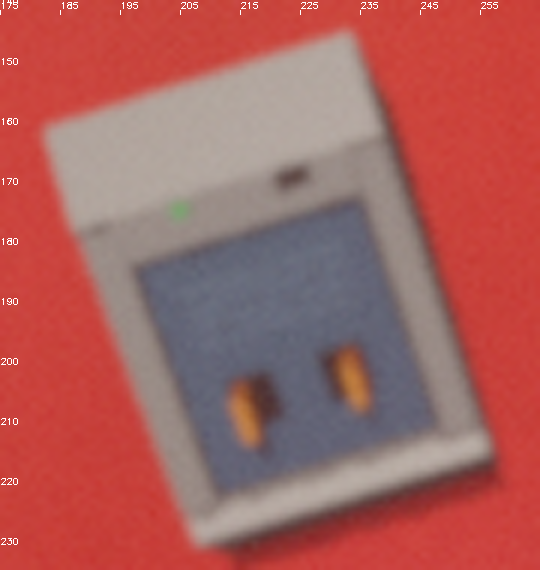

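```bash
cat > h.py <<'E'
import cv2,pickle,numpy as np
from scipy.spatial.transform import Rotation as Ro
from scipy.optimize import least_squares
def proj(c,P):
    E=c["extrinsics"]; rv=cv2.Rodrigues(E[:3,:3])[0]
    return cv2.projectPoints(np.asarray(P,float).reshape(-1,1,3),rv,E[:3,3],c["K"],c["distortion"])[0].reshape(-1,2)
def ray_z(c,uv,z):
    n=cv2.undistortPoints(np.array([[uv]],float),c["K"],c["distortion"]).ravel()
    R=c["extrinsics"][:3,:3];t=c["extrinsics"][:3,3]
    d=R.T@np.array([n[0],n[1],1]);o=-R.T@t
    return o+d*(z-o[2])/d[2]
def Rc(yaw,p=0.42): return Ro.from_euler("ZY",[yaw,-p]).as_matrix()
E
cat > fit.py <<'E'
from h import *
C={n:pickle.load(open(n+".pkl","rb")) for n in("scene","top")}
off={"scene":(240,215),"top":(175,140)}
# name,type,local pt, crop px
obs=[("scene","c",(55,-51,6),(190,200)),("scene","c",(-55,-51,6),(330,85)),("scene","c",(-55,51,6),(522,215)),("scene","c",(55,51,6),(400,342)),
("scene","c",(-18,-25,36),(355,98)),("scene","c",(-18,25,36),(458,162)),
("top","c",(55,51,6),(135,267)),("top","c",(55,-51,6),(360,198)),("top","c",(-55,-51,6),(438,430)),("top","c",(-55,51,6),(215,497)),
("top","p",(92.5,70,150),(42,127)),("top","p",(92.5,-70,150),(350,30)),
("scene","p",(92.5,-70,150),(38,290)),("scene","p",(92.5,70,150),(330,492)),("scene","p",(92.5,70,0),(330,605)),("scene","p",(92.5,-70,0),(68,435))]
def pts(q):
    x,y,yaw,dx,z=q; Rz=Ro.from_euler("z",yaw).as_matrix(); p0=np.array([x,y,0]); c0=p0+Rz@[dx,0,0]+[0,0,z]
    return p0,Rz,c0,Rc(yaw)
def res(q,full=False):
    p0,Rz,c0,R=pts(q); r=[]
    for n,t,l,px in obs:
        P=c0+R@l if t=="c" else p0+Rz@l
        uv=(np.array(px)+.5)/6-.5+off[n]
        r.append(proj(C[n],P)[0]-uv)
    return np.array(r) if full else np.array(r).ravel()
s=least_squares(res,[600,150,0.2,0,110],loss="soft_l1",x_scale=[10,10,.1,10,10])
if __name__=="__main__":
    print(s.x);print(np.c_[np.round(res(s.x,True),2)])
    p0,Rz,c0,R=pts(s.x);print("cover",c0,"tabs_mid",c0+R@[-18,0,26])
    # mat corners in top view (800 px scale)
    m=np.array([ray_z(C["top"],(np.array(p)+.5)*.7-.5,4) for p in [(482,250),(578,245),(585,351),(489,356)]]);print(m,m.mean(0))
    for n,p,z in [("top",(441,315),57),("top",(436,355),80),("top",(437,400),5),("top",(415,178),150),("top",(355,392),10),("top",(606,420),30),("top",(180,260),200),("top",(175,340),150),("top",(262,425),100)]:
        print(p,ray_z(C[n],(np.array(p)+.5)*.7-.5,z)[:2].round())
E
python3 fit.py
```

```text
[ 5.91066131e+02  2.28913925e+02  2.88079410e-01 -2.33972315e+01
  1.08616280e+02]
[[-0.99  0.32]
 [-0.12 -0.47]
 [ 0.75 -1.24]
 [-1.11  0.05]
 [-0.54  0.34]
 [-0.92  0.36]
 [-0.54  0.91]
 [-0.78  0.54]
 [-0.73  0.21]
 [ 0.27  0.5 ]
 [-0.38  0.93]
 [-0.36  0.68]
 [-0.31 -0.6 ]
 [ 0.09  0.2 ]
 [-1.01  2.2 ]
 [-0.44 -0.54]]
cover [568.63306925 222.26650717 108.61627983] tabs_mid [542.7098714  214.58488392 125.01690412]
[[ 643.43903223  -96.94053792    4.        ]
 [ 650.20274609 -293.74864103    4.        ]
 [ 434.17120494 -297.96555838    4.        ]
 [ 428.20811922 -104.42007738    4.        ]] [ 539.00527562 -198.26870368    4.        ]
(441, 315) [508.  -8.]
(436, 355) [431.   4.]
(437, 400) [343.   2.]
(415, 178) [751.  37.]
(355, 392) [361. 164.]
(606, 420) [ 299. -327.]
(180, 260) [601. 449.]
(175, 340) [465. 475.]
(262, 425) [307. 329.]
```

```bash
cat > nav.py <<'E'
import sys,json,os
from h import *
# commanded pose: dict p,R
def load():
    if os.path.exists("cmd.json"):
        d=json.load(open("cmd.json"));return np.array(d["p"]),np.array(d["R"])
    return np.array([115.475,512.16,248.741]),Ro.from_euler("xyz",[np.pi,0,2.91979]).as_matrix()
def save(p,R): json.dump(dict(p=list(map(float,p)),R=np.array(R).tolist()),open("cmd.json","w"))
def inc(p,R,pt,Rt):
    return np.r_[Ro.from_matrix(R.T@Rt).as_rotvec(),R.T@(pt-p)]
def apply(p,R,v):
    return p+R@np.array(v[3:6]),R@Ro.from_rotvec(v[:3]).as_matrix()
E
python3 - <<'E'
from nav import *
from fit import s,pts
_,_,c0,R=pts(s.x); n=R[:,2]; tm=c0+R@[-18,0,26]
Rt=R@np.diag([-1,1,-1]); p,Rr=load()
pt=tm+n*75
print(pt,Ro.from_matrix(Rt).as_euler("xyz")); print(inc(p,Rr,pt,Rt).round(3))
E
```

```text
[513.38808313 205.89618232 193.49857465] [-3.14159265  0.42       -2.85351324]
[-1.07000e-01 -4.11000e-01 -5.02000e-01 -4.55540e+02 -2.11225e+02
  5.52420e+01]
```

Request:
{"method": "step_arm", "body": {
  "increments": "-0.107 -0.411 -0.502 -455.5 -211.2 55.2 1;-0.107 -0.411 -0.502 -455.5 -211.2 55.2 1;-0.107 -0.411 -0.502 -455.5 -211.2 55.2 1;-0.107 -0.411 -0.502 -455.5 -211.2 55.2 1;-0.107 -0.411 -0.502 -455.5 -211.2 55.2 1;-0.107 -0.411 -0.502 -455.5 -211.2 55.2 1;-0.107 -0.411 -0.502 -455.5 -211.2 55.2 1;-0.107 -0.411 -0.502 -455.5 -211.2 55.2 1;-0.107 -0.411 -0.502 -455.5 -211.2 55.2 1;-0.107 -0.411 -0.502 -455.5 -211.2 55.2 1;-0.107 -0.411 -0.502 -455.5 -211.2 55.2 1;-0.107 -0.411 -0.502 -455.5 -211.2 55.2 1;-0.107 -0.411 -0.502 -455.5 -211.2 55.2 1;-0.107 -0.411 -0.502 -455.5 -211.2 55.2 1"
}}

```text
time: 1.85
tool_pos: [513.1, 206.4, 193.7]
tcp_rot: [3.142, 0.42, -2.853]
contact_force: [-0.2, 0.6, 0.7]
grip_width: 91.7
```

Run:
```python
from nav import *
p,R=load(); p,R=apply(p,R,[-0.107,-0.411,-0.502,-455.5,-211.2,55.2]); save(p,R); print(p)
from plant import capture
from fit import s,pts
_,_,c0,Rcv=pts(s.x); 
for n,(x0,y0,w,h) in {"scene":(235,180,120,100),"top":(165,140,110,100)}.items():
    c=capture(n); pickle.dump(c,open(n+"1.pkl","wb"))
    g=cv2.resize(c["frame"][y0:y0+h,x0:x0+w,::-1],None,fx=6,fy=6,interpolation=cv2.INTER_CUBIC)
    for l,col in [((-18,-28,26),(0,255,0)),((-18,28,26),(0,255,0)),((-18,25,36),(255,255,0)),((-18,-25,36),(255,255,0))]+[((a*55,b*51,6),(255,255,255)) for a in(-1,1) for b in (-1,1)]:
        uv=proj(c,c0+Rcv@l)[0]; q=((uv-[x0,y0]+.5)*6-.5).astype(int); cv2.drawMarker(g,tuple(map(int,q)),col,0,10,1)
    cv2.imwrite(f"pics/{n}1.png",g)
```

```text
[513.35481036 205.92912875 193.541     ]
```

View pics/scene1.png

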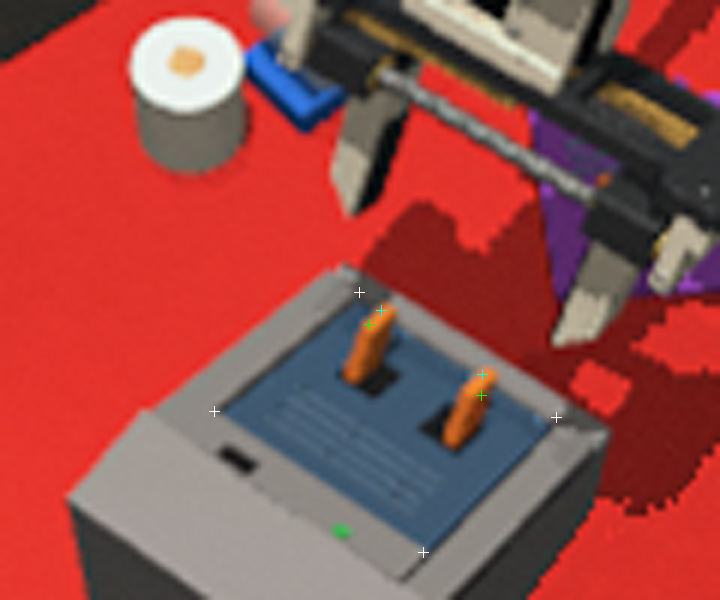

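View pics/top1.png

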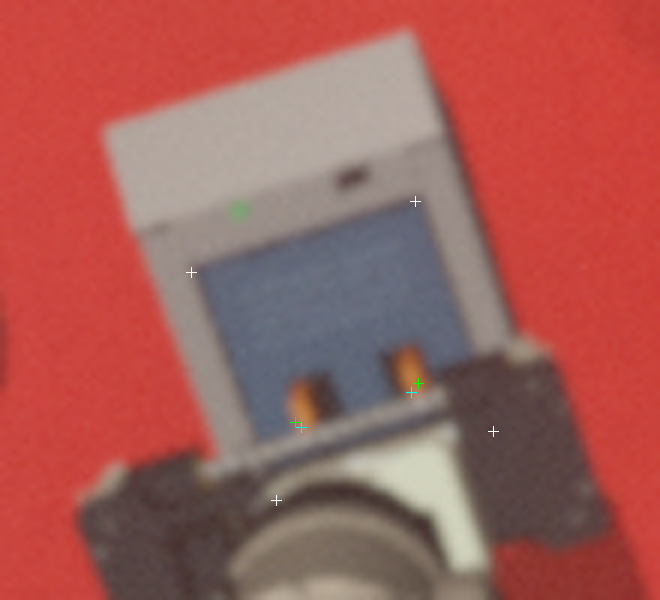

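Run:
```python
from fit import *
from nav import load
obs[:]=[o for o in obs if o[1]=="c"]
def res2(q):
    c0=q[:3];R=Rc(q[3]);r=[]
    for n,t,l,px in obs: r.append(proj(C[n],c0+R@l)[0]-((np.array(px)+.5)/6-.5+off[n]))
    return np.array(r).ravel()
t=least_squares(res2,[568,222,108,.288]); print(t.x); print(res2(t.x).reshape(-1,2).round(2))
p,R=load()
print("cov-only tabs_mid",t.x[:3]+Rc(t.x[3])@[-18,0,26])
c=pickle.load(open("scene1.pkl","rb"));x0,y0,w,h=(235,190,120,60)
g=cv2.resize(c["frame"][y0:y0+h,x0:x0+w,::-1],None,fx=6.6,fy=6.6,interpolation=cv2.INTER_CUBIC)
for sg in(-1,1):
  for x in(-9.5,9.5):
    uv=proj(c,p+R@[x,sg*45.85,22])[0];q=((uv-[x0,y0]+.5)*6.6-.5);cv2.drawMarker(g,tuple(map(int,q)),(0,255,0),0,10,1)
for l in [(-18,25,36),(-18,-25,36)]+[(a*55,b*51,6) for a in(-1,1) for b in (-1,1)]:
    uv=proj(c,t.x[:3]+Rc(t.x[3])@l)[0];q=((uv-[x0,y0]+.5)*6.6-.5);cv2.drawMarker(g,tuple(map(int,q)),(255,255,255),0,10,1)
cv2.imwrite("pics/scene1b.png",g)
```

```text
[5.68590914e+02 2.22342085e+02 1.08412538e+02 2.81023863e-01]
[[-0.97  0.19]
 [ 0.11 -0.44]
 [ 0.82 -1.01]
 [-1.29  0.14]
 [-0.4   0.39]
 [-0.86  0.51]
 [-0.47  0.77]
 [-0.63  0.66]
 [-0.84  0.4 ]
 [ 0.09  0.44]]
cov-only tabs_mid [542.61416377 214.84355339 124.81316279]
```

View pics/scene1b.png

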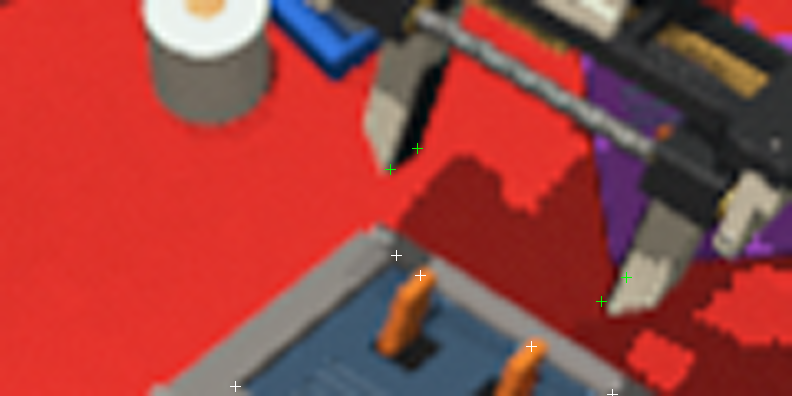

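Request:
{"method": "step_arm", "body": {
  "increments": "0 0 0 0 0 30 1;0 0 0 0 0 50 1;0 0 0 0 0 60 1;0 0 0 0 0 63 1;0 0 0 0 0 63 1"
}}

```text
time: 2.58
tool_pos: [538.1, 213.3, 136.4]
tcp_rot: [3.142, 0.421, -2.854]
contact_force: [-0.7, 1.0, 0.3]
grip_width: 92.0
```

```bash
cat > look.py <<'E'
import sys
from nav import *
from plant import capture
tag=sys.argv[1]; B={"scene":(235,180,120,100),"top":(165,140,110,100)}
if len(sys.argv)>2: B={k:v for k,v in B.items() if k in sys.argv[2].split(",")}
for n,(x0,y0,w,h) in B.items():
    c=capture(n); pickle.dump(c,open(n+tag+".pkl","wb"))
    cv2.imwrite(f"pics/{n}_{tag}.png",cv2.resize(c["frame"][y0:y0+h,x0:x0+w,::-1],None,fx=6,fy=6,interpolation=cv2.INTER_CUBIC))
E
python3 - <<'E'
from nav import *
p,R=load(); save(*apply(p,R,[0,0,0,0,0,63]))
E
python3 look.py 2
```

```text
(no output)
```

View pics/scene_2.png

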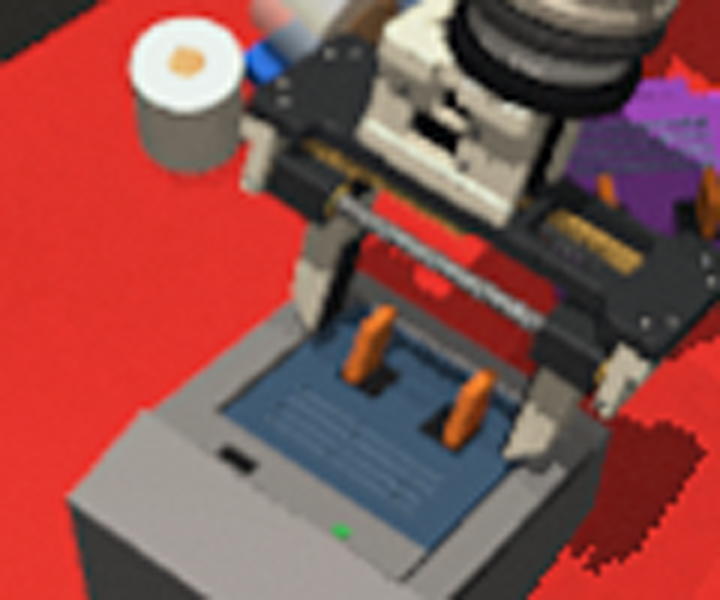

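View pics/top_2.png

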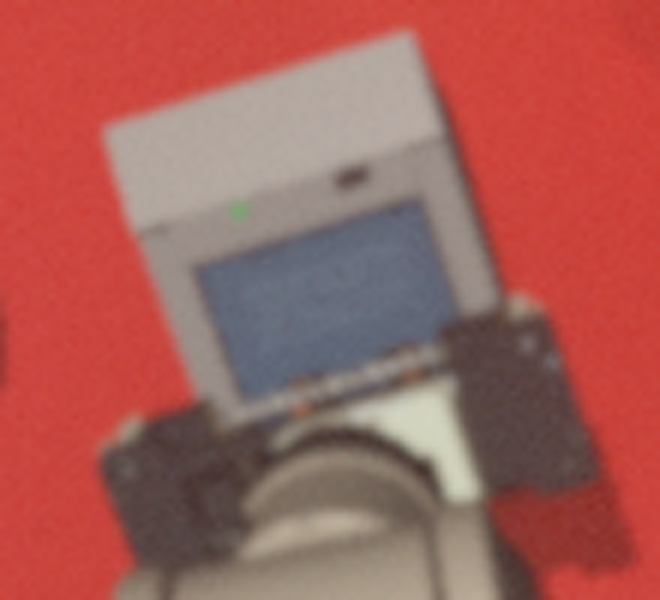

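Request:
{"method": "step_arm", "body": {
  "increments": "0 0 0 0 0 5 1;0 0 0 0 0 5 0.6;0 0 0 0 0 5 0.4;0 0 0 0 0 5 0.3;0 0 0 0 0 5 0.25;0 0 0 0 0 5 0.25;0 0 0 0 0 5 0.25"
}}

```text
time: 3.55
tool_pos: [539.9, 213.7, 131.4]
tcp_rot: [-3.141, 0.42, -2.854]
contact_force: [-0.3, -1.0, 0.4]
grip_width: 57.6
```

Request:
{"method": "step_arm", "body": {
  "increments": "0 0 0 0 0 0 0.18;0 0 0 0 0 0 0.12;0 0 0 0 0 0 0.06;0 0 0 0 0 0 0.06"
}}

```text
time: 4.05
tool_pos: [539.9, 213.8, 131.5]
tcp_rot: [3.142, 0.42, -2.854]
contact_force: [-1.2, -1.0, 1.6]
grip_width: 49.1
```

```bash
python3 - <<'E'
from nav import *
p,R=load(); save(*apply(p,R,[0,0,0,0,0,5]))
from plant import get_obs
o=get_obs(); print(o["contact_force"],o["moment"],o["grip_width"])
E
python3 look.py 3 scene
```

```text
[-1.17815754 -0.95001811  1.56780725] [-0.18794033  0.37107912 -0.05872134] 49.09413692594014
```

View pics/scene_3.png

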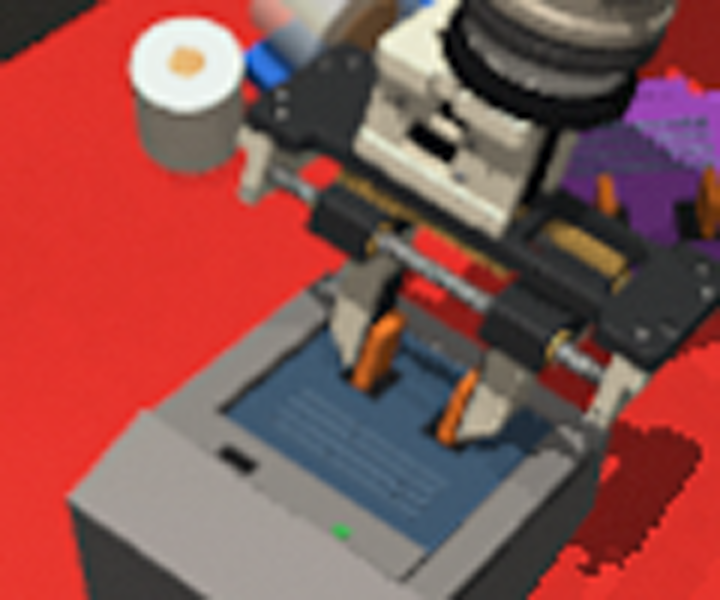

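Request:
{"method": "step_arm", "body": {
  "increments": "0 0 0 0 0 0 0;0 0 0 0 0 0 -0.04;0 0 0 0 0 0 -0.08;0 0 0 0 0 0 -0.12;0 0 0 0 0 0 -0.15;0 0 0 0 0 0 -0.15;0 0 0 0 0 0 -0.15"
}}

```text
time: 4.97
tool_pos: [539.9, 213.8, 131.5]
tcp_rot: [3.142, 0.42, -2.854]
contact_force: [-2.1, -1.0, 2.8]
grip_width: 39.6
```

Request:
{"method": "step_arm", "body": {
  "increments": "0 0.015 0 -0.4 0 -1.1 -0.15;0 0.03 0 -0.7 0 -2.3 -0.15;0 0.045 0 -1 0 -3.4 -0.15;0 0.06 0 -1.4 0 -4.5 -0.15;0 0.06 0 -1.4 0 -4.5 -0.15"
}}

```text
time: 5.6
tool_pos: [539.7, 213.7, 136.2]
tcp_rot: [3.142, 0.36, -2.854]
contact_force: [-0.8, 1.1, -0.9]
grip_width: 39.3
```

```bash
python3 - <<'E'
from nav import *
p,R=load(); save(*apply(p,R,[0,.06,0,-1.4,0,-4.5]))
from plant import get_obs
o=get_obs(); print(o["contact_force"],o["moment"],o["grip_width"])
E
python3 look.py 4 scene
```

```text
[-0.82176581  1.07053535 -0.90387306] [-0.11311977  0.35402079 -0.00823882] 39.2515595522138
```

View pics/scene_4.png

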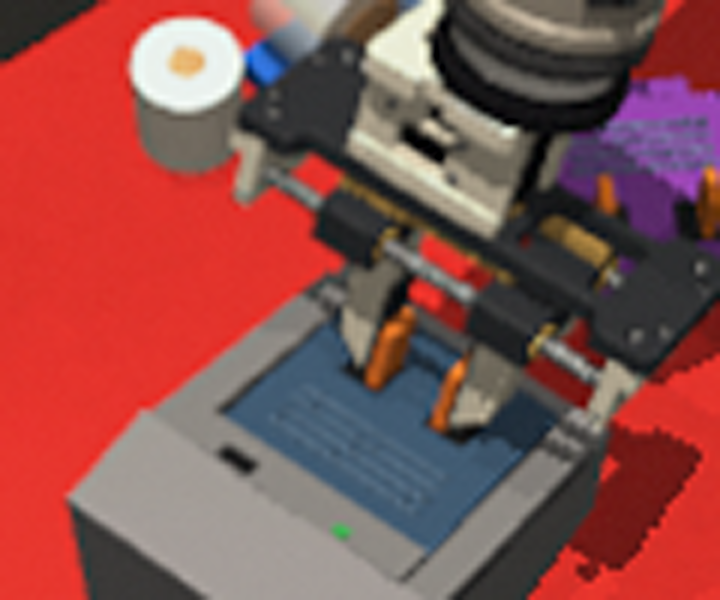

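Request:
{"method": "step_arm", "body": {
  "increments": "0 0.025 0 -0.5 0 -1.9 -0.15;0 0.05 0 -1.1 0 -3.8 -0.15;0 0.075 0 -1.8 0 -5.6 -0.15;0 0.1 0 -2.4 0 -7.5 -0.15;0 0.1 0 -2.4 0 -7.5 -0.15"
}}

```text
time: 6.28
tool_pos: [539.3, 213.6, 144.0]
tcp_rot: [3.142, 0.261, -2.854]
contact_force: [-0.4, -0.6, -0.4]
grip_width: 39.2
```

```bash
python3 - <<'E'
from nav import *
p,R=load(); save(*apply(p,R,[0,.1,0,-2.4,0,-7.5]))
from plant import get_obs
o=get_obs(); print(o["contact_force"],o["moment"],o["grip_width"])
E
python3 look.py 5 scene
```

```text
[-0.42702355 -0.60193889 -0.38624614] [-0.00364472  0.24971159 -0.00813751] 39.15800357397176
```

View pics/scene_5.png

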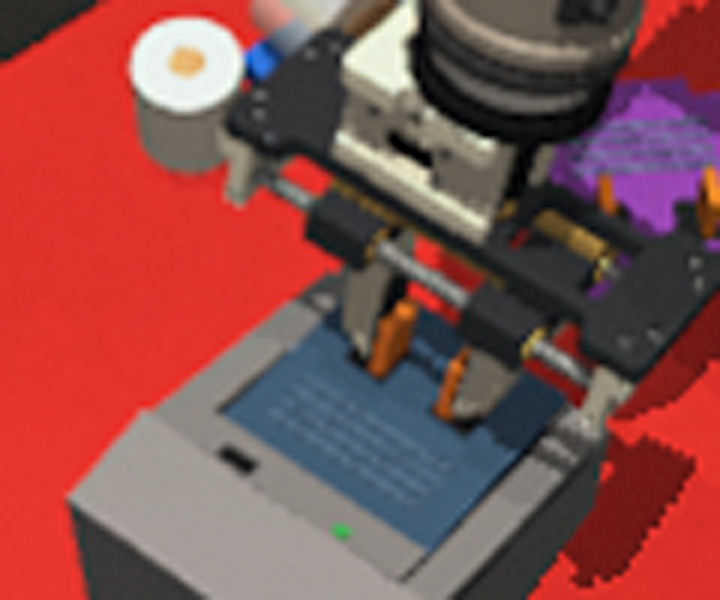

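The cover follows the gripper: its front is up about 0.16 rad and the forces are under 1 N. Next I draw it forwards.

Request:
{"method": "step_arm", "body": {
  "increments": "0 0 0 3 0 0 -0.15;0 0 0 6 0 0 -0.15;0 0 0 9 0 0 -0.15;0 0 0 9 0 0 -0.15"
}}

```text
time: 6.82
tool_pos: [530.3, 211.0, 141.6]
tcp_rot: [3.142, 0.26, -2.854]
contact_force: [-0.6, -0.5, -1.5]
grip_width: 38.8
```

Request:
{"method": "step_arm", "body": {
  "increments": "0 0 0 4 0 0 -0.15;0 0 0 8 0 0 -0.15;0 0 0 11 0 -1 -0.15;0 0 0 11 0 -1 -0.15"
}}

```text
time: 7.32
tool_pos: [520.0, 207.9, 139.9]
tcp_rot: [3.142, 0.26, -2.854]
contact_force: [0.3, 0.1, -1.1]
grip_width: 39.1
```

```bash
python3 - <<'E'
from nav import *
p,R=load(); save(*apply(p,R,[0,0,0,20,0,-1]))
from plant import get_obs
o=get_obs(); print(o["contact_force"],o["moment"],o["grip_width"])
E
python3 look.py 6
```

```text
[ 0.34593006  0.06557963 -1.11627536] [-0.01597574  0.26188491  0.02203087] 39.068256860919455
```

View pics/scene_6.png

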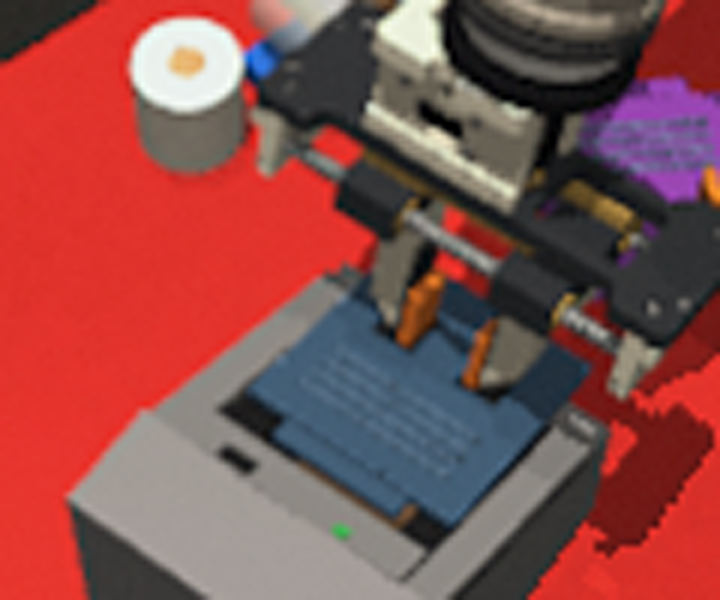

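View pics/top_6.png

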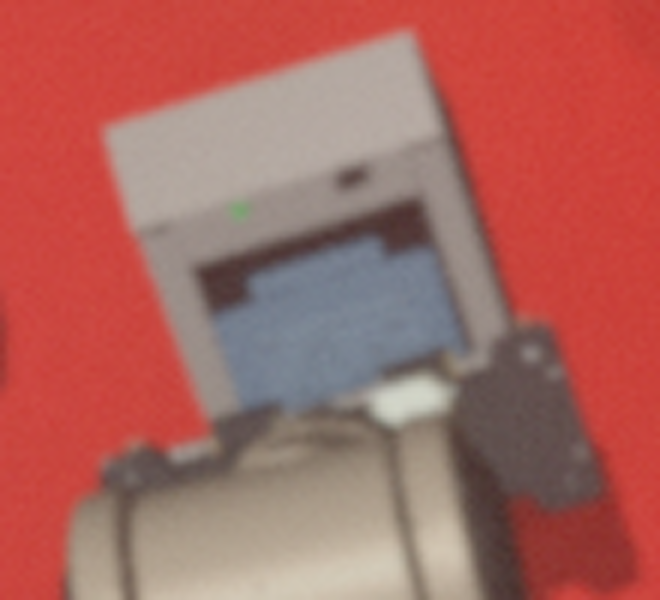

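The tongue is fully out of the slot; it shows at about (340,470) in the scene crop. I'll lift along the cover normal, gently at first.

Request:
{"method": "step_arm", "body": {
  "increments": "0 0 0 0 0 -4 -0.15;0 0 0 0 0 -10 -0.15;0 0 0 0 0 -18 -0.15;0 0 0 0 0 -28 -0.15;0 0 0 0 0 -40 -0.15;0 0 0 0 0 -52 -0.15;0 0 0 0 0 -64 -0.15;0 0 0 0 0 -74 -0.15;0 0 0 0 0 -80 -0.15;0 0 0 0 0 -80 -0.15"
}}

```text
time: 8.68
tool_pos: [500.6, 202.2, 217.6]
tcp_rot: [3.142, 0.261, -2.854]
contact_force: [0.4, -0.2, -1.6]
grip_width: 38.7
```

```bash
sed -i 's/(235,180,120,100)/(235,150,133,100)/' look.py
python3 - <<'E'
from nav import *
p,R=load(); p,R=apply(p,R,[0,0,0,0,0,-80]); save(p,R); print(p)
from plant import get_obs
o=get_obs(); print(o["contact_force"],o["moment"],o["grip_width"])
# mat
C=pickle.load(open("top.pkl","rb")); S=pickle.load(open("scene.pkl","rb"))
for c,q in ((C,[(482,250),(578,245),(585,351),(489,356)]),(S,[(258,236),(336,191),(385,240),(306,291)])):
    m=np.array([ray_z(c,(np.array(x)+.5)*.7-.5,4) for x in q]);print(m[:,:2].round(),m.mean(0))
    print(np.arctan2(*(m[0]-m[3])[[1,0]]),np.arctan2(*(m[1]-m[2])[[1,0]]))
E
python3 look.py 7
```

```text
[500.5245199  202.13256493 217.12905137]
[ 0.37968829 -0.24721235 -1.59000012] [-0.00267977  0.2729019  -0.02700411] 38.71378082039803
[[ 643.  -97.]
 [ 650. -294.]
 [ 434. -298.]
 [ 428. -104.]] [ 539.00527562 -198.26870368    4.        ]
0.03473725337802543 0.019517436518970102
[[ 650. -283.]
 [ 436. -290.]
 [ 430. -101.]
 [ 640.  -91.]] [ 538.85759062 -191.39177559    4.        ]
-1.5208047084284695 -1.5386428776708678
```

View pics/scene_7.png

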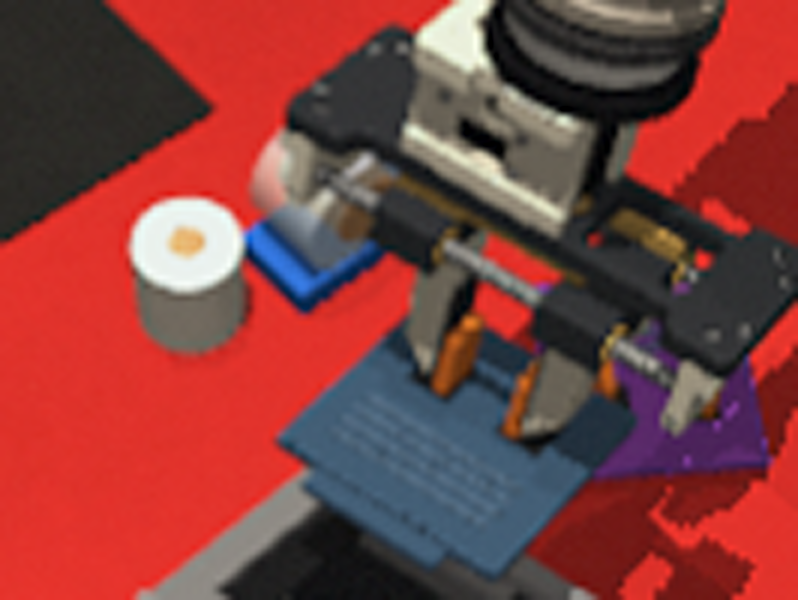

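Run:
```python
from nav import *
p,R=load(); Rt=np.diag([-1.,1,-1])
print(inc(p,R,np.array([500,190,245.]),Rt).round(3), inc(np.array([500,190,245.]),Rt,np.array([521,-195,245.]),Rt))
```

```text
[  0.037   0.258   0.286  -3.356 -11.486 -27.948] [   0.    0.    0.  -21. -385.    0.]
```

Request:
{"method": "step_arm", "body": {
  "increments": "0.006 0.043 0.048 -0.6 -2 -5 -0.15;0.012 0.086 0.095 -1.1 -4 -10 -0.15;0.018 0.129 0.143 -1.7 -6 -15 -0.15;0.025 0.172 0.191 -2.2 -8 -20 -0.15;0.031 0.215 0.238 -2.8 -10 -25 -0.15;0.037 0.258 0.286 -3.4 -11.5 -28 -0.15;0.037 0.258 0.286 -3.4 -11.5 -28 -0.15"
}}

```text
time: 9.65
tool_pos: [500.6, 190.0, 244.5]
tcp_rot: [3.141, 0.0, -3.141]
contact_force: [-0.1, 0.5, -0.9]
grip_width: 38.9
```

```bash
python3 - <<'E'
from nav import *
p,R=load(); p,R=apply(p,R,[0.037,.258,.286,-3.4,-11.5,-28]); save(p,R); print(p,Ro.from_matrix(R).as_euler("xyz"))
from plant import get_obs
o=get_obs(); print(o["contact_force"],o["moment"],o["grip_width"])
E
python3 look.py 8 scene
```

```text
[500.03177569 189.99478837 245.06185615] [ 3.14117441e+00  3.22641708e-04 -3.14139761e+00]
[-0.1156061   0.54087879 -0.89512382] [-0.00640949  0.03947576  0.02458733] 38.9464192199123
```

View pics/scene_8.png

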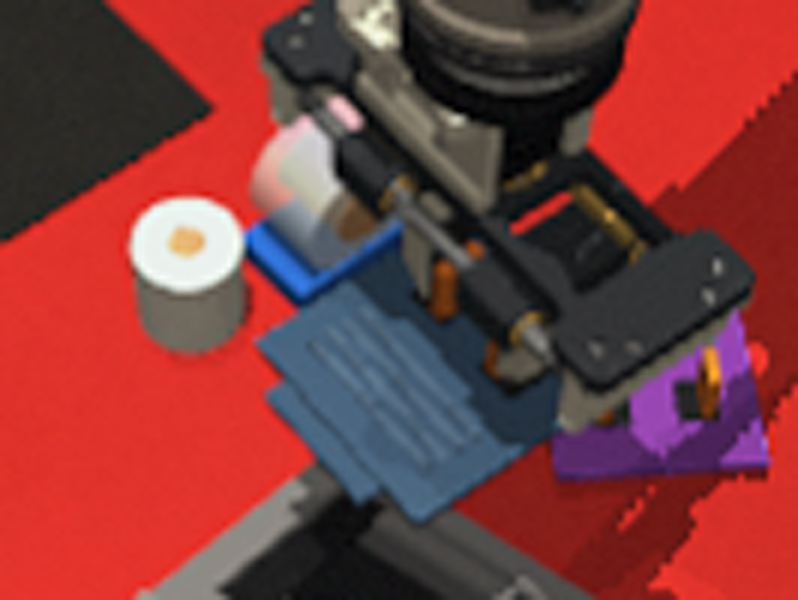

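Run:
```python
from nav import *
p,R=load(); c=pickle.load(open("scene8.pkl","rb"))
for l in [(55,51,6),(55,-51,6),(66,30,4),(66,-30,4)]:
    P=p+R@[18-l[0]-18-18+18,0,0] if 0 else p+R@np.array([-(l[0]+18),l[1],33-l[2]])
    print(l,((proj(c,P)[0]-[235,150]+.5)*6).round())
```

```text
(55, 51, 6) [416. 515.]
(55, -51, 6) [252. 330.]
(66, 30, 4) [358. 493.]
(66, -30, 4) [262. 384.]
```

Request:
{"method": "step_arm", "body": {
  "increments": "0 0 0 -1 -15 0 -0.15;0 0 0 -3 -45 0 -0.15;0 0 0 -5 -80 0 -0.15;0 0 0 -7 -120 0 -0.15;0 0 0 -9 -160 0 -0.15;0 0 0 -11 -200 0 -0.15;0 0 0 -13 -240 0 -0.15;0 0 0 -15 -280 0 -0.15;0 0 0 -17 -315 0 -0.15;0 0 0 -19 -345 0 -0.15;0 0 0 -20 -368 0 -0.15;0 0 0 -21 -382 0 -0.15;0 0 0 -21 -385 0 -0.15;0 0 0 -21 -385 0 -0.15"
}}

```text
time: 11.45
tool_pos: [520.9, -194.6, 244.8]
tcp_rot: [3.141, 0.0, -3.141]
contact_force: [0.5, 0.7, -1.4]
grip_width: 39.4
```

Request:
{"method": "step_arm", "body": {
  "increments": "0 0 0 0 0 15 -0.15;0 0 0 0 0 45 -0.15;0 0 0 0 0 80 -0.15;0 0 0 0 0 115 -0.15;0 0 0 0 0 145 -0.15;0 0 0 0 0 165 -0.15;0 0 0 0 0 178 -0.15;0 0 0 0 0 183 -0.15;0 0 0 0 0 183 -0.15"
}}

```text
time: 12.58
tool_pos: [521.3, -194.8, 62.0]
tcp_rot: [3.141, 0.001, -3.141]
contact_force: [-0.4, 0.0, -1.7]
grip_width: 39.0
```

Run:
```python
from nav import *
p,R=load(); p,R=apply(p,R,[0,0,0,-21,-385,183]); save(p,R); print(p)
from plant import get_obs,capture
o=get_obs(); print(o["contact_force"],o["moment"],o["grip_width"])
for n in("scene","top"):
    c=capture(n);pickle.dump(c,open(n+"9.pkl","wb"))
    x0,y0,w,h=(160,110,130,100) if n=="scene" else (310,140,130,125)
    k=6 if n=="scene" else 4.8
    g=cv2.resize(c["frame"][y0:y0+h,x0:x0+w,::-1],None,fx=k,fy=k,interpolation=cv2.INTER_CUBIC)
    for a in(-55,55):
      for b in (-51,51):
        q=(proj(c,p+R@np.array([-(a+18),b,27]))[0]-[x0,y0]+.5)*k
        cv2.drawMarker(g,tuple(map(int,q)),(255,255,255),0,10,1)
    cv2.imwrite(f"pics/{n}_9.png",g)
```

```text
[ 521.16594555 -194.92452386   61.9076317 ]
[-0.41322313  0.028006   -1.73206917] [ 0.03116186 -0.05337573  0.01661344] 38.95142955376905
```

View pics/scene_9.png

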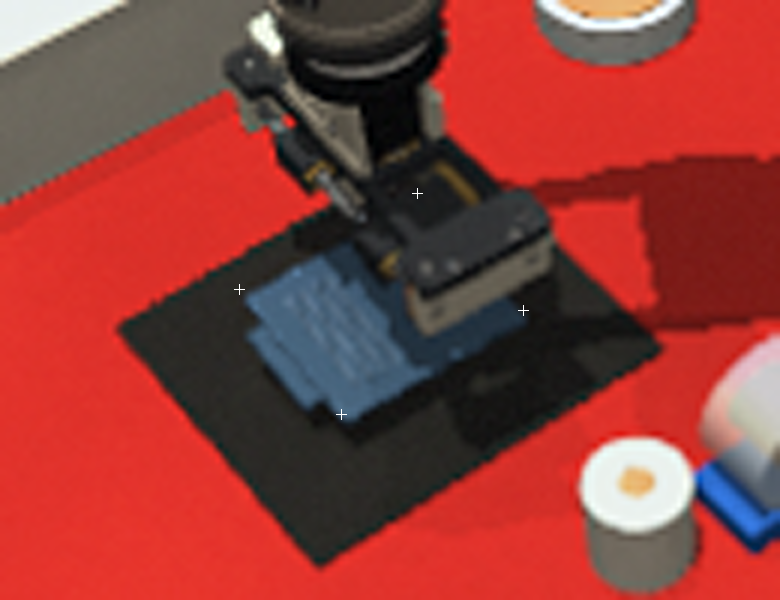

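View pics/top_9.png

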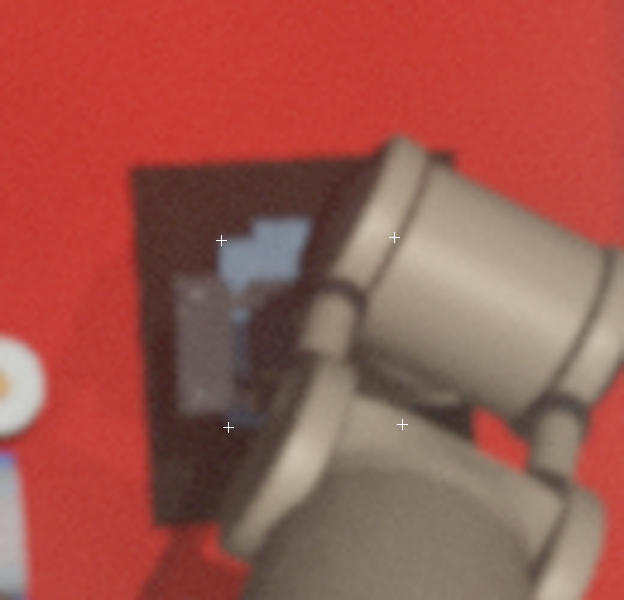

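Request:
{"method": "step_arm", "body": {
  "increments": "0 0 0 0 0 3 -0.15;0 0 0 0 0 6 -0.15;0 0 0 0 0 9 -0.15;0 0 0 0 0 11 -0.15;0 0 0 0 0 11 -0.15;0 0 0 0 0 11 -0.15"
}}

```text
time: 13.42
tool_pos: [521.1, -194.9, 51.0]
tcp_rot: [3.141, 0.0, -3.141]
contact_force: [-0.9, 0.8, 2.3]
grip_width: 39.3
```

Request:
{"method": "step_arm", "body": {
  "increments": "0 0 0 0 0 1 -0.15;0 0 0 0 0 2 -0.15;0 0 0 0 0 2 -0.15"
}}

```text
time: 13.8
tool_pos: [521.5, -194.9, 50.3]
tcp_rot: [3.142, 0.002, -3.141]
contact_force: [-3.1, 1.6, 12.3]
grip_width: 39.3
```

Request:
{"method": "step_arm", "body": {
  "increments": "0 0 0 0 0 -1 -0.15;0 0 0 0 0 -1.5 -0.1;0 0 0 0 0 -1.5 -0.05;0 0 0 0 0 -1.5 0;0 0 0 0 0 -1.5 0.05;0 0 0 0 0 -1.5 0.1;0 0 0 0 0 -1.5 0.15;0 0 0 0 0 -1.5 0.2;0 0 0 0 0 -1.5 0.3;0 0 0 0 0 -1.5 0.5;0 0 0 0 0 -1.5 0.8;0 0 0 0 0 -1.5 0.8"
}}

```text
time: 15.3
tool_pos: [521.1, -194.9, 50.3]
tcp_rot: [3.141, 0.0, -3.141]
contact_force: [-0.1, -0.2, -0.1]
grip_width: 81.4
```

Request:
{"method": "step_arm", "body": {
  "increments": "0 0 0 0 0 -5 0.8;0 0 0 0 0 -15 0.8;0 0 0 0 0 -35 0.8;0 0 0 0 0 -70 0.8;0 0 0 0 0 -110 0.8;0 0 0 0 0 -150 0.8;0 0 0 0 0 -190 0.8;0 0 0 0 0 -190 0.8;0 0 0 200 0 -190 0.8;0 0 0 200 0 -190 0.8;0 0 0 200 0 -190 0.8;0 0 0 200 0 -190 0.8;0 0 0 200 0 -190 0.8;0 0 0 200 0 -190 0.8"
}}

```text
time: 17.05
tool_pos: [322.3, -195.4, 240.3]
tcp_rot: [3.141, 0.001, -3.141]
contact_force: [-0.1, 0.3, 0.9]
grip_width: 82.3
```

Run:
```python
from nav import *
from plant import get_obs,capture
o=get_obs(); print(o["time"],o["tool_pos"],o["contact_force"],o["grip_width"])
for n in("scene","top"):
    c=capture(n);pickle.dump(c,open(n+"10.pkl","wb"))
    x0,y0,w,h=(160,110,130,100) if n=="scene" else (310,140,130,125)
    k=6 if n=="scene" else 4.8
    g=cv2.resize(c["frame"][y0:y0+h,x0:x0+w,::-1],None,fx=k,fy=k,interpolation=cv2.INTER_CUBIC)
    cv2.imwrite(f"pics/{n}_10.png",g)
    cv2.imwrite(f"pics/{n}_10f.png",cv2.resize(c["frame"][:,:,::-1],(800,600)))
```

```text
17.05 [ 322.25556339 -195.40382986  240.32699506] [-0.13872353  0.26938756  0.85277533] 82.33520430384213
```

View pics/scene_10.png

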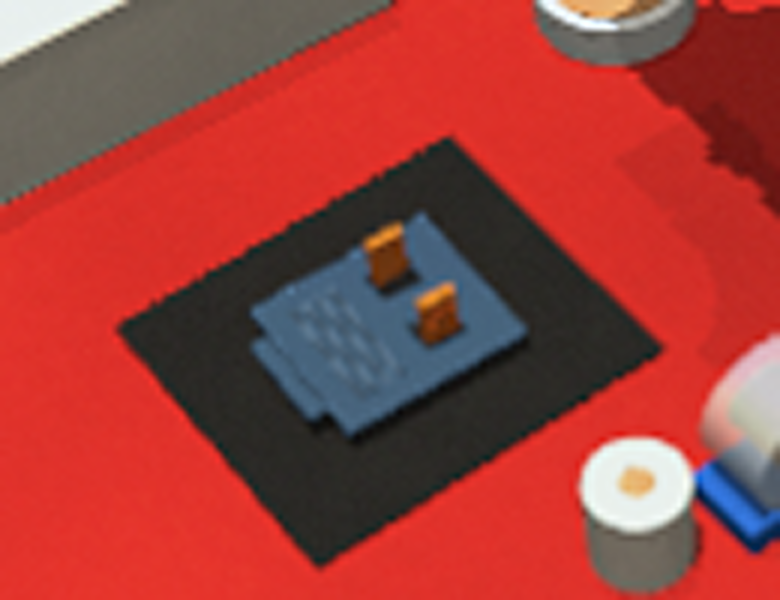

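View pics/top_10f.png

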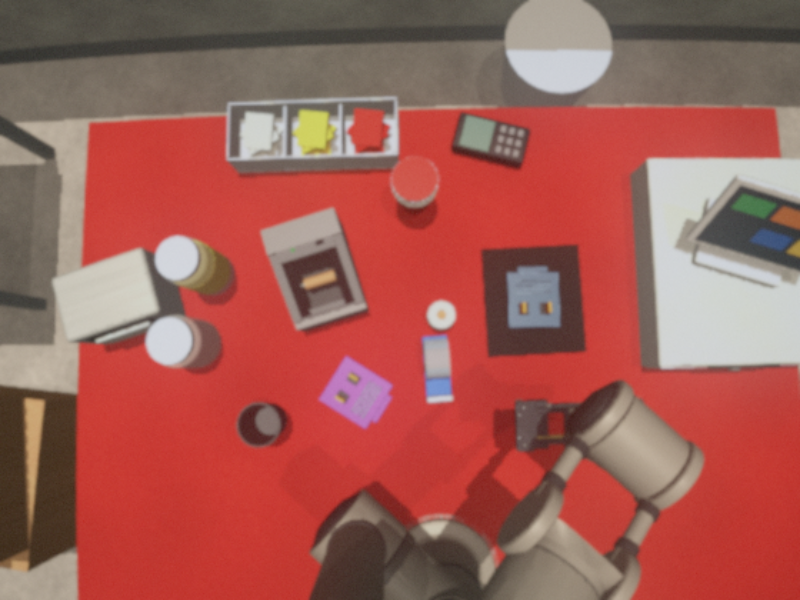

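The cover lies flat in the middle of the mat at (533,300) in the top view. The tabs are upright and sprung back, and the bystanders are where they were at the start.

```bash
python3 -c "
from plant import close_job; print(close_job())"
```

```text
the job is handed in; nothing more can be done
None
```

The cover is off the printer and lies flat, tabs upward, near the middle of the black mat. The job is handed in; the interface gives no verdict.

- **Removal:** I squeezed the tabs to 39–40 mm (about 8 mm each), tipped the front up 0.16 rad about the slot, drew the cover 20 mm forwards and lifted it clear. The wrist force stayed at or below about 3.5 N throughout, so nothing was forced.
- **Set-down:** The cover touched the mat about 3.5 mm higher in the gripper than I had calculated. That briefly pressed it down with about 12 N, so I eased back 1.5 mm before opening the fingers slowly.
- **Last checks:** The final pictures show the cover within roughly 10 mm of the mat centre by eye, with both tabs sprung back. The bystanders look unmoved and the arm is clear at 240 mm height. I handed in at about 17 s of the 45 s allowed.
- **Disagreements:** My projected points sat about one pixel (2–3 mm) off the pictures throughout. The two cameras' estimates of the mat centre differed by 7 mm in y, and I aimed between them. Both are well inside the 45 mm tolerance.

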